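# Refit the copier's feed rollers by length and lock them

## Task

The copier's paper-feed unit has been taken out for service, and its three cleaned rollers, alike but for their length, lie beside it. Lay each roller fully down into the row whose bearings match its length; when all three are in, press the green lever down to its stop so that it snaps over and locks them. Leave the other things on the worktop where they are.

Things in the scene. Friction and masses are not known exactly. Their poses are not given: they have to be found in the camera images.
- feed_unit: the copier's paper-feed unit, fixed: flat dark grey frame 214 x 218 mm, base plate 8 mm thick; origin mid underside. Three rows run along its x at y = -80 (long), -22 (middle), +36 mm (short), each a pair of white open-topped bearings; the near (-x) ones stand in one line. A grey motor box 32 mm high (x 49 to 95, y 21 to 67 mm) stands behind the short row
- roller_long: the longest of three look-alike rollers, 170 mm over all, 90 g: black rubber 22 mm in diameter, 118 mm long; at each end a white hexagonal collar (25 mm across flats, 4 mm thick), then a bare steel shaft end 10 mm in diameter, 22 mm long. Lies on its collars, axis 12.5 mm up. Origin at the middle of its axis, x along it; both ends alike
- roller_mid: the middle of three look-alike rollers, 140 mm over all, 75 g: black rubber 22 mm in diameter, 88 mm long; at each end a white hexagonal collar (25 mm across flats, 4 mm thick), then a bare steel shaft end 10 mm in diameter, 22 mm long. Lies on its collars, axis 12.5 mm up. Origin at the middle of its axis, x along it; both ends alike
- roller_short: the shortest of three look-alike rollers, 110 mm over all, 60 g: black rubber 22 mm in diameter, 58 mm long; at each end a white hexagonal collar (25 mm across flats, 4 mm thick), then a bare steel shaft end 10 mm in diameter, 22 mm long. Lies on its collars, axis 12.5 mm up. Origin at the middle of its axis, x along it; both ends alike
- row_long (a point): middle of the axis of the 170 mm roller when it lies fully down in its row, 30 mm above the worktop; x along the row. Bearings are 8 mm thick along x; a 13 mm wide slot, flared to about 26 mm at the top, takes the 10 mm shaft end from above. Slot floor 25 mm, flared tops 44 mm above the worktop
- row_mid (a point): middle of the axis of the 140 mm roller when it lies fully down in its row, 30 mm above the worktop; x along the row. The collars go just inside the two bearings, with 2.5 mm play at each end; a roller of another length does not go down into this row
- row_short (a point): middle of the axis of the 110 mm roller when it lies fully down in its row, 30 mm above the worktop; x along the row. Fingers have free space beside the rubber down to the base plate (8 mm). Rows are 58 mm apart, so open only a little (about 40 mm) to let go
- lock_lever (a joint): green locking lever, rad: 0 raised, 0.45 down at its stop, three claws over the rollers' near shaft ends. Turns on a shaft along the unit's y at x = -95, z = 12 mm of the unit. Over-centre spring: pushes up with about 6 N at the pad at first, falling to nothing near 0.28 rad; past that it snaps to its stop and stays
- pedal_pad (a point): middle of the top of the green ribbed pad (44 x 32 mm) at the lever's free end, beside the rows at y = +90 mm of the unit, 141 mm from the lever's shaft; about 89 mm above the worktop when raised, 30 mm at the stop. On the way down its arc carries it some 20 mm towards +x of the unit. Press it down from above
- kraft_box: brown carton 120 x 68 x 150 mm, bystander, origin at the middle of its underside
- cleaner_spray: white spray bottle with green trigger head, 242 mm tall, bystander, origin at the middle of its underside
- screwdriver: screwdriver lying flat, bystander
- hole_punch: black two-hole punch 128 x 151 x 69 mm, bystander, origin at the middle of its underside

How it is judged:
By the outcome, as a careful person would: the job done as asked, in the order asked, and still so for the second after the job is handed in, with the robot touching nothing.
It also fails if it takes over 72 s, if anything falls off the work surface, if the arm or the gripper's body presses on something with over 40 N, if the wrist force passes 120 N, or if a joint passes its speed limit or range.

## Robot

A 7-joint arm with a two-finger parallel gripper is mounted at the origin on a cart in front of the work surface, level with it; the furniture and walls round the work are solid. World frame = base frame: x ahead of the robot, y to its left, z up, the work surface at z = 0. Lengths are in m, angles in rad, forces in N, time in s.
With the tool pointing down it reaches from about 0.4 to 0.925 m from the base axis. Payload 5.6 kg.
Tool frame: the origin (TCP) lies between the finger pads; the fingertips stand 25 mm ahead of it and the grasp point (between the pads) lies 6 mm ahead of it; z points along the fingers, y is the line along which they close (so a half turn about z gives the same grasp; the last joint's range is limited). The gripper opens to 85 mm and grips with 20 to 120 N. Pads are 22 mm wide; open, the fingers measure 114 mm over their backs; the gripper's body (76 mm by 85 mm) begins 54 mm behind the grasp point. The pads swing forward as they close: fully open they stand 13 mm farther back than shut.
Start: joints at [-1.168, 0.468, -0.012, 1.603, 0.006, 1.071, -0.056], TCP at [0.28, 0.586, 0.256] pointing down, gripper open.
Joint ranges: [-2.53, 2.53], [-0.31, 2.02], [-1.57, 1.55], [0.28, 2.44], [-1.29, 4.43], [0.15, 1.84], [-2.92, 2.92]. Speed limits (rad/s): [2.57, 2.57, 3.14, 3.14, 3.14, 3.14, 3.14].

## Interface

Orientations are given as a rotation vector (axis times angle).
In Python, from cell import * gives the robot as it stands.
- The arm moves only by the shell command python3 -m pendant 'ROWS' [FORCE]. ROWS is JSON, a list of rows, each an object with "dp": the shift along the tool's x, y, z in units of 0.15 m (1.0 is 0.15 m), a list of three; "rot": the turn, a rotation vector about the tool's x, y, z in units of pi/2 rad (1.0 is pi/2 rad), a list of three; "hand": the opening, from 0 (shut) to 1 (fully open). A call has 1 to 20 rows; each row is the pose to reach, as a shift and turn from the pose commanded when the call began, along the tool's axes at that moment; what a row does not reach only later rows make up. A row lasts 1/12 s, in which the tool goes at most 41.7 mm and 7.16 degrees, less where a joint would pass 70% of its speed; a pose out of reach is approached as far as the arm can. A call with a number of a shift or a turn outside -1 to 1 is refused whole. A call with a gripper value outside its range is refused whole. The fingers move at their own pace and stop on an object; FORCE is the grip in N (left out, the last holds). Time passes only in rows, so rows that repeat a pose let the fingers close. It gives the time, the measured TCP pose, the force, the opening and the grip force at its end, in the units of the state.
- sense(): the state, without advancing time (a new reading comes with each control period).
- read_camera(name): name is "scene" or "top" or "wrist"; returns (picture, depth): 420x560x3 uint8, red, green, blue; 420x560 float32, m along the optical axis (not along the pixel's ray), 0 where there is no reading.
- camera_model(name): a dict with "fx", "fy", "cx", "cy" (pixels), "rvec" (rotation vector, rad) and "tvec" (3), from world to camera coordinates, as OpenCV has them; the wrist camera has in their place "tool_from_camera" (4x4, takes a point from camera to tool coordinates, whose origin is the TCP and whose axes are the flange's). Camera axes: x right, y down, z forward; pixel columns grow to the right and rows downward; lengths in m; the calibration is good to about 2 mm. A picture is of the moment at which its call begins: read the wrist's pose just before it. camera_model takes no time and is no camera call.
- hand_in(): hands the job in; it is judged then, once.
Trained networks look in the newest picture that a camera, given by its name, has taken for a name from the list of things; names that differ only in an ending like _2 or _b are one class to them, and where a whole thing is asked for, a point or a joint stands for the part that bears it (a point fixed in the world has none). Each returns a list of dicts, best first, with "conf" (0 to 1); they miss things now and then, are a little off and sometimes report something else, mostly with a low value. They report only what shows in the picture. A call takes as long as a camera call.
- masks_of(camera, label): "pixels" (420x560 bool, what is visible of it) and "rect" ([left, top, width, height] in pixels, round what is visible of it).
The state is a dict: "time_s": time; "q": joint angles; "joint_velocities": joint speeds; "joint_efforts": joint torques, N m; "position": TCP position; "ee_rot": TCP orientation; "contact_force": force on the tool from outside, world axes, zero at the start; "torque": the same for the moment, N m; "gripper_width": finger opening in m; "grasp_force": force on a finger pad.
Only numpy, scipy, OpenCV 4.12 (cv2) and the standard library are available. Lean on these libraries where they do the work, as an engineer would, in place of code of your own. Each camera call takes 0.05 s, during which the arm holds its last target. There are 200 camera calls.

## Working session

There is one attempt and no reset: what is moved stays moved. The work goes in short steps, Python scripts to look and compute and a shell command to move; the robot and the scene stay as the last step left them, time stands still between calls to the robot, and variables do not carry over. Pictures are saved under pics/ and viewed, at most 10 in all, crops included, and the job is handed in when it is done.

```bash
mkdir -p pics
cat > h.py <<'E'
from cell import *
import numpy as np, cv2
from scipy.spatial.transform import Rotation as R
def cloud(cam,depth):
    m=camera_model(cam); v,u=np.indices(depth.shape)
    P=np.stack([(u-m['cx'])/m['fx']*depth,(v-m['cy'])/m['fy']*depth,depth],-1)
    if cam=='wrist':
        s=sense(); T=np.array(m['tool_from_camera']); P=P@T[:3,:3].T+T[:3,3]
        return P@R.from_rotvec(s['ee_rot']).as_matrix().T+np.array(s['position'])
    Rm=R.from_rotvec(np.ravel(m['rvec'])).as_matrix()
    return (P-np.ravel(m['tvec']))@Rm
E
python3 - <<'E'
from h import *
s=sense();print(s['position'],s['ee_rot'],s['gripper_width'],s['time_s'])
print(R.from_rotvec(s['ee_rot']).as_matrix().round(3))
for c in ['top','scene']:
    p,d=read_camera(c); cv2.imwrite(f'pics/{c}0.png',p[:,:,::-1]); P=cloud(c,d); np.savez(f'{c}0.npz',p=p,P=P,d=d)
    for l in ['feed_unit','roller_long','roller_mid','roller_short','lock_lever','kraft_box','cleaner_spray','screwdriver','hole_punch']:
        for m in masks_of(c,l)[:4]:
            k=m['pixels']&(d>0); q=P[k]
            if len(q): print(c,l,round(m['conf'],2),m['rect'],k.sum(),np.median(q,0).round(3),q.min(0).round(3),q.max(0).round(3))
E
```

```text
[0.2801104  0.5859739  0.25530788] [-6.94515323e-01 -3.06360700e+00  2.84462212e-03] 0.08503627506715934 0.0
[[-0.902  0.431 -0.001]
 [ 0.431  0.902 -0.002]
 [-0.    -0.002 -1.   ]]
top feed_unit 0.77 [205.0, 227.5, 66.8, 68.2] 2960 [0.469 0.219 0.01 ] [ 0.348  0.09  -0.009] [0.598 0.344 0.108]
top roller_long 0.44 [325.5, 190.5, 17.5, 29.5] 168 [ 0.491 -0.24   0.021] [ 0.413 -0.261 -0.008] [ 0.566 -0.228  0.037]
top roller_mid 0.71 [311.1, 205.7, 2.7, 25.9] 100 [ 0.483 -0.123  0.022] [ 0.43  -0.141  0.009] [ 0.533 -0.106  0.034]
top roller_mid 0.35 [207.9, 249.0, 59.9, 40.6] 280 [0.439 0.303 0.045] [0.353 0.147 0.001] [0.554 0.332 0.108]
top roller_short 0.56 [357.3, 190.5, 11.3, 12.3] 59 [ 0.468 -0.356  0.023] [ 0.436 -0.367  0.012] [ 0.503 -0.346  0.031]
top lock_lever 0.61 [204.0, 227.0, 67.5, 65.1] 2917 [0.469 0.22  0.011] [ 0.348  0.094 -0.006] [0.597 0.341 0.108]
top lock_lever 0.55 [205.5, 251.5, 61.7, 41.3] 276 [0.436 0.302 0.045] [0.351 0.144 0.005] [0.533 0.334 0.108]
top kraft_box 0.77 [234.7, 172.8, 33.2, 37.8] 816 [0.668 0.05  0.148] [ 0.614 -0.012 -0.002] [0.743 0.104 
[... 988 characters left out ...]
.7, 255.1, 36.5, 23.9] 297 [ 0.47  -0.126  0.021] [ 0.407 -0.146 -0.002] [ 0.541 -0.096  0.03 ]
scene roller_short 0.77 [341.0, 297.2, 21.5, 32.0] 267 [ 0.46  -0.361  0.02 ] [ 0.411 -0.376 -0.005] [ 0.521 -0.341  0.031]
scene kraft_box 0.65 [270.4, 153.8, 29.0, 61.9] 1425 [0.644 0.027 0.131] [ 0.608 -0.013 -0.004] [0.75  0.099 0.159]
scene cleaner_spray 0.64 [378.8, 225.8, 43.3, 64.2] 2125 [ 0.621 -0.394  0.115] [ 0.597 -0.451 -0.005] [ 0.826 -0.269  0.249]
scene screwdriver 0.6 [389.0, 315.6, 17.8, 69.9] 506 [ 0.419 -0.526  0.022] [ 0.365 -0.556 -0.004] [ 0.555 -0.476  0.035]
scene hole_punch 0.84 [155.8, 127.4, 38.6, 46.4] 1369 [0.602 0.469 0.059] [ 0.531  0.391 -0.005] [0.71  0.593 0.076]
```

Run:
```python
from h import *
a=cv2.imread('pics/top0.png')[125:325,130:430]; b=cv2.imread('pics/scene0.png')[120:400,140:430]
cv2.imwrite('pics/a.png',cv2.resize(a,None,fx=2.66,fy=2.66,interpolation=2)); cv2.imwrite('pics/b.png',cv2.resize(b,None,fx=2.1,fy=2.1,interpolation=2))
```

```text
(no output)
```

View pics/a.png

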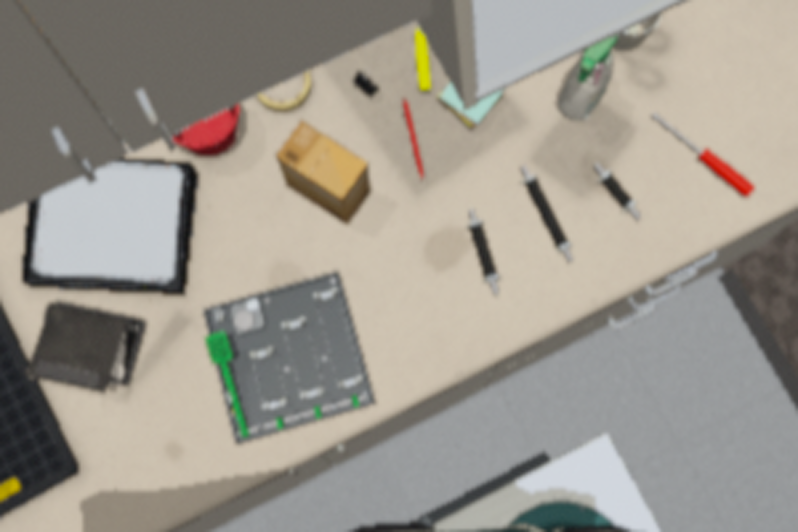

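View pics/b.png

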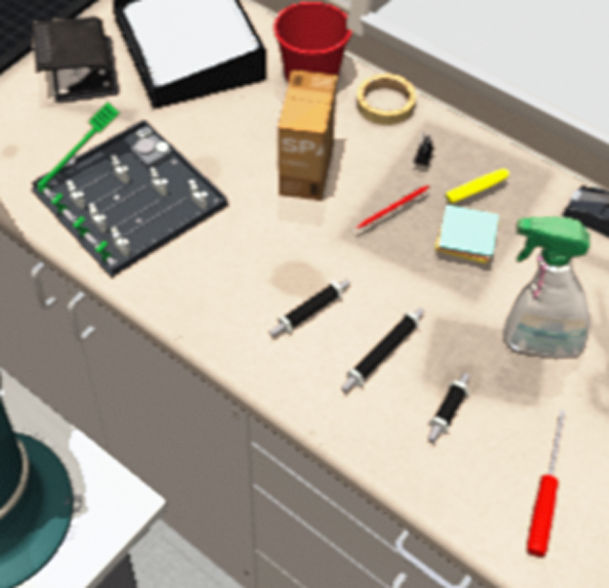

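Run:
```python
from h import *
for c in ['top','scene']:
    D=np.load(f'{c}0.npz');P=D['P'].reshape(-1,3);C=D['p'].reshape(-1,3).astype(int)
    for n,(x,y) in dict(mid=(.48,-.124),long=(.49,-.243),short=(.463,-.358)).items():
        k=(np.abs(P[:,0]-x)<.11)&(np.abs(P[:,1]-y)<.055)&(P[:,2]>.009)&(P[:,2]<.04)
        q=P[k]; m=q.mean(0); 
        for _ in range(3):
            w=np.linalg.svd((q-m)[:,:2],full_matrices=0)[2][0]; w*=np.sign(w[0])
            t=(q-m)[:,:2]@w; s=(q-m)[:,:2]@[-w[1],w[0]]; q=q[np.abs(s-np.median(s))<.016]; m=q.mean(0)
        t=(q-m)[:,:2]@w; mid=(t.max()+t.min())/2
        print(c,n,len(q),'ctr',(m[:2]+mid*w).round(4),'mean',m.round(4),'len',np.ptp(t).round(3),'yaw',np.degrees(np.arctan2(w[1],w[0])).round(2))
    k=(np.abs(P[:,0]-.47)<.15)&(np.abs(P[:,1]-.217)<.15)&(P[:,2]>.004)&(P[:,2]<.013)&(C.max(1)<115)
    r=cv2.minAreaRect(P[k][:,:2].astype(np.float32)); print(c,'unit',r,k.sum())
    g=(np.abs(P[:,0]-.47)<.15)&(np.abs(P[:,1]-.217)<.2)&(C[:,1]>C[:,0]+50)&(C[:,1]>C[:,2]+50)&(P[:,2]>.0)
    G=P[g]; t=G[G[:,2]>.075]; print('pad',t.mean(0).round(3),t.min(0).round(3),t.max(0).round(3),len(t))
    w=(np.abs(P[:,0]-.47)<.15)&(np.abs(P[:,1]-.217)<.15)&(C.min(1)>150)&(P[:,2]>.033)&(P[:,2]<.052); np.savetxt(f'w_{c}.txt',P[w])
```

```text
top mid 153 ctr [ 0.4777 -0.123 ] mean [ 0.4764 -0.1228  0.0204] len 0.188 yaw -10.72
top long 186 ctr [ 0.4832 -0.2399] mean [ 0.4848 -0.24    0.0208] len 0.18 yaw -2.55
top short 115 ctr [ 0.479  -0.3561] mean [ 0.4691 -0.3571  0.0196] len 0.173 yaw 5.78
top unit ((0.4700954258441925, 0.2181403636932373), (0.208170548081398, 0.20506273210048676), 79.680419921875) 721
pad [0.51 0.3  0.09] [0.485 0.284 0.078] [0.53  0.317 0.104] 84
scene mid 295 ctr [ 0.4757 -0.126 ] mean [ 0.4738 -0.1256  0.0202] len 0.14 yaw -11.66
scene long 385 ctr [ 0.4979 -0.2439] mean [ 0.4828 -0.2433  0.0209] len 0.195 yaw -2.21
scene short 253 ctr [ 0.4663 -0.36  ] mean [ 0.4644 -0.3603  0.0207] len 0.112 yaw 8.68
scene unit ((0.4682895243167877, 0.2163030058145523), (0.22359828650951385, 0.21137161552906036), 79.35794067382812) 2148
pad [0.511 0.3   0.09 ] [0.482 0.281 0.077] [0.531 0.318 0.104] 100
```

```bash
cat >> h.py <<'E'
def go(x,y,z,th=None):
    "rot about tool z (units) to reach roller yaw th(deg), then total dp units in the axes after that turn"
    s=sense(); M=R.from_rotvec(s['ee_rot']).as_matrix(); cur=np.degrees(np.arctan2(M[1,1],M[0,1]))-90
    th=cur if th is None else th
    r=-((th-cur+90)%180-90)/90
    N=M@R.from_rotvec([0,0,r*np.pi/2]).as_matrix()
    d=N.T@(np.array([x,y,z])-s['position'])/.15
    print('t',round(s['time_s'],2),'cur',np.round(s['position'],4),round(cur,2),'rot',round(r,3),'dp',d.round(3),'tilt',M[:,2].round(4))
E
python3 -m pendant '[{"dp":[0,0,-0.5],"rot":[0,0,-0.167],"hand":0.6},{"dp":[0,0,-0.5],"rot":[0,0,-0.167],"hand":0.6},{"dp":[0,0,-0.5],"rot":[0,0,-0.167],"hand":0.6},{"dp":[0,0,-0.5],"rot":[0,0,-0.167],"hand":0.6}]'
python3 -c "
from h import *
go(.44,.217,.36,-10.5); print(camera_model('wrist'))"
```

```text
time_s: 1.33
position: [0.2808, 0.5874, 0.3341]
ee_rot: [0.288, 3.127, 0.008]
contact_force: [0.1, -0.3, -0.4]
gripper_width: 0.0513
grasp_force: 0.0
t 1.33 cur [0.2808 0.5874 0.3341] -10.53 rot -0.0 dp [-1.494 -2.234 -0.183] tilt [ 0.002   0.0049 -1.    ]
{'fx': 332.3032599381106, 'fy': 332.3032599381106, 'cx': 285.5433339320448, 'cy': 209.6962213309846, 'tool_from_camera': array([[-5.24841638e-04, -9.46478695e-01, -3.22765867e-01,
         8.46000878e-02],
       [ 9.99999821e-01, -5.89496811e-04,  1.02565455e-04,
        -2.05910968e-05],
       [-2.87345467e-04, -3.22765756e-01,  9.46478835e-01,
        -1.18008286e-01],
       [ 0.00000000e+00,  0.00000000e+00,  0.00000000e+00,
         1.00000000e+00]])}
```

```bash
python3 -m pendant '[{"dp":[-0.4,-0.8,0],"rot":[0,0,0],"hand":0.6},{"dp":[-0.4,-0.8,0],"rot":[0,0,0],"hand":0.6},{"dp":[-0.4,-0.8,0],"rot":[0,0,0],"hand":0.6},{"dp":[-0.4,-0.8,0],"rot":[0,0,0],"hand":0.6}]' >/dev/null
python3 -m pendant '[{"dp":[-0.4,-0.8,0],"rot":[0,0,0],"hand":0.6},{"dp":[-0.4,-0.8,0],"rot":[0,0,0],"hand":0.6},{"dp":[-0.4,-0.8,0],"rot":[0,0,0],"hand":0.6},{"dp":[-0.4,-0.8,0],"rot":[0,0,0],"hand":0.6}]' > /dev/null
python3 -m pendant '[{"dp":[-0.4,-0.7,0],"rot":[0,0,0],"hand":0.6},{"dp":[-0.4,-0.7,0],"rot":[0,0,0],"hand":0.6},{"dp":[-0.4,-0.7,0],"rot":[0,0,0],"hand":0.6},{"dp":[-0.4,-0.7,0],"rot":[0,0,0],"hand":0.6},{"dp":[-0.4,-0.7,0],"rot":[0,0,0],"hand":0.6},{"dp":[-0.4,-0.7,0],"rot":[0,0,0],"hand":0.6}]'
python3 - <<'E'
from h import *
s=sense();p,d=read_camera('wrist');P=cloud('wrist',d);np.savez('wu.npz',p=p,P=P,d=d);cv2.imwrite('pics/wu.png',p[:,:,::-1])
E
```

```text
time_s: 2.5
position: [0.3939, 0.215, 0.3308]
ee_rot: [-0.288, -3.127, 0.0]
contact_force: [0.4, 0.0, 0.4]
gripper_width: 0.0518
grasp_force: 0.0
```

View pics/wu.png

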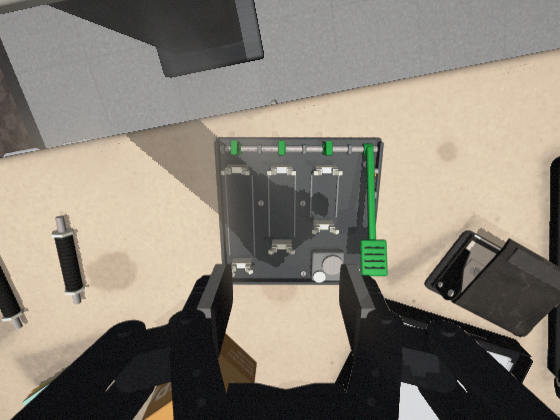

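Run:
```python
from h import *
D=np.load('wu.npz');P=D['P'];C=D['p'].astype(int)
k=(P[...,2]>.004)&(P[...,2]<.0125)&(C.max(-1)<115); m=np.zeros(k.shape,bool); m[130:275,205:390]=1
t=~k&m&(C.min(-1)>120)&(np.abs(P[...,2])<.006); print('table z',np.median(P[...,2][t]), 'plate z',np.median(P[...,2][k&m]))
r=cv2.minAreaRect(P[k&m][:,:2].astype(np.float32)); print(r)
th=np.radians(-10.5); X=np.array([np.cos(th),np.sin(th)]);Y=np.array([-X[1],X[0]]); o=np.array([.469,.217])
U=np.stack([(P[...,:2]-o)@X,(P[...,:2]-o)@Y,P[...,2]],-1)
q=U[k&m]; print('plate robust ext',np.percentile(q,[.5,99.5],0).round(4))
w=m&(C.min(-1)>140)&(P[...,2]>.030)&(P[...,2]<.05)
n,l,st,ce=cv2.connectedComponentsWithStats(w.astype(np.uint8))
for i in range(1,n):
    if st[i,4]>15: v=U[l==i]; print(ce[i].round(0),st[i,4],v.mean(0).round(4),v.min(0).round(4),v.max(0).round(4))
```

```text
table z 0.0003313141408932685 plate z 0.008339620642094314
((0.46222448348999023, 0.21954207122325897), (0.2143634706735611, 0.20255783200263977), 79.62761688232422)
plate robust ext [[-0.1072 -0.1024  0.0062]
 [ 0.0921  0.1021  0.0118]]
[272. 172.] 48 [-0.0691 -0.0323  0.0392] [-0.0721 -0.0384  0.0316] [-0.0652 -0.0273  0.0455]
[291. 172.] 43 [-0.0693 -0.0088  0.0397] [-0.072  -0.0133  0.0337] [-0.0651 -0.0033  0.0447]
[318. 172.] 41 [-0.0691  0.0253  0.0399] [-0.072   0.0202  0.0332] [-0.065   0.0299  0.0457]
[337. 172.] 47 [-0.069   0.0488  0.0398] [-0.0719  0.0447  0.034 ] [-0.0652  0.054   0.0452]
[334. 230.] 38 [0.0096 0.0489 0.04  ] [0.0067 0.0442 0.0339] [0.0126 0.0542 0.045 ]
[332. 265.] 179 [0.0665 0.0499 0.0308] [0.0521 0.0364 0.03  ] [0.081  0.0643 0.0329]
[248. 270.] 35 [ 0.0689 -0.0671  0.0395] [ 0.0656 -0.0722  0.0319] [ 0.0722 -0.0614  0.0453]
[233. 269.] 17 [ 0.069  -0.0877  0.0366] [ 0.0652 -0.0898  0.0333] [ 0.0723 -0.0859  0.0413]
```

```bash
python3 -m pendant '[{"dp":[-0.2,-1,0],"rot":[0,0,0],"hand":0.6},{"dp":[-0.2,-1,0],"rot":[0,0,0],"hand":0.6},{"dp":[-0.2,-1,0],"rot":[0,0,0],"hand":0.6},{"dp":[-0.2,-1,0],"rot":[0,0,0],"hand":0.6}]' >/dev/null
python3 -m pendant '[{"dp":[-0.2,-1,0],"rot":[0,0,0],"hand":0.6},{"dp":[-0.2,-1,0],"rot":[0,0,0],"hand":0.6},{"dp":[-0.2,-1,0],"rot":[0,0,0],"hand":0.6},{"dp":[-0.2,-1,0],"rot":[0,0,0],"hand":0.6}]' > /dev/null
python3 -m pendant '[{"dp":[-0.2,-1,0],"rot":[0,0,0],"hand":0.6},{"dp":[-0.2,-1,0],"rot":[0,0,0],"hand":0.6},{"dp":[-0.2,-1,0],"rot":[0,0,0],"hand":0.6},{"dp":[-0.2,-1,0],"rot":[0,0,0],"hand":0.6},{"dp":[-0.2,-1,0],"rot":[0,0,0],"hand":0.6},{"dp":[-0.2,-1,0],"rot":[0,0,0],"hand":0.6}]'
cat > rol.py <<'E'
from h import *
p,d=read_camera('wrist');P=cloud('wrist',d);np.savez('wr.npz',p=p,P=P,d=d);cv2.imwrite('pics/wr.png',p[:,:,::-1])
C=p.astype(int)
for n,(x,y) in dict(mid=(.476,-.125),long=(.485,-.243),short=(.465,-.36)).items():
    k=(np.abs(P[...,0]-x)<.1)&(np.abs(P[...,1]-y)<.05)&(P[...,2]>.007)&(P[...,2]<.04)
    N,l,st,ce=cv2.connectedComponentsWithStats(k.astype(np.uint8)); k=l==1+np.argmax(st[1:,4])
    q=P[k]; rect=cv2.minAreaRect(q[:,:2].astype(np.float32))
    b=P[k&(C.max(-1)<90)]; rb=cv2.minAreaRect(b[:,:2].astype(np.float32))
    m=q.mean(0); w=np.linalg.svd((q-m)[:,:2],full_matrices=0)[2][0]; w*=np.sign(w[0]); t=(q-m)[:,:2]@w
    print(n,k.sum(),'all',np.round(rect[0],4),np.round(rect[1],3),'rubber',np.round(rb[0],4),np.round(rb[1],3),'svd',(m[:2]+w*(t.max()+t.min())/2).round(4),np.ptp(t).round(3),np.degrees(np.arctan2(w[1],w[0])).round(2),'zmax',np.percentile(q[:,2],95).round(4))
go(.476,-.125,.1,-11)
E
python3 rol.py
```

```text
time_s: 3.72
position: [0.4012, -0.2445, 0.3309]
ee_rot: [-0.289, -3.127, 0.001]
contact_force: [0.6, 0.3, -0.6]
gripper_width: 0.0509
grasp_force: 0.0
mid 1404 all [ 0.4762 -0.1226] [0.027 0.14 ] rubber [ 0.4644 -0.1206] [0.024 0.115] svd [ 0.4758 -0.1242] 0.14 -11.62 zmax 0.0248
long 1615 all [ 0.4857 -0.2398] [0.029 0.17 ] rubber [ 0.4733 -0.2392] [0.022 0.145] svd [ 0.4857 -0.24  ] 0.17 -2.31 zmax 0.0247
short 997 all [ 0.4669 -0.3564] [0.11  0.028] rubber [ 0.4682 -0.3556] [0.057 0.019] svd [ 0.4667 -0.3552] 0.11 9.31 zmax 0.0248
t 3.77 cur [ 0.4014 -0.2431  0.3308] -10.43 rot 0.006 dp [-0.34   0.868  1.538] tilt [-1.3e-03  3.0e-04 -1.0e+00]
```

View pics/wr.png

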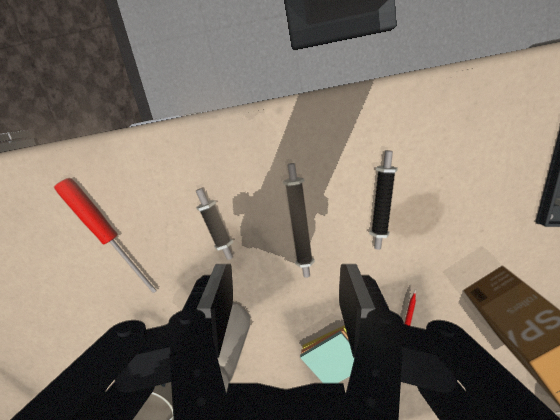

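```bash
python3 -m pendant '[{"dp":[0,0,0.95],"rot":[0,0,-0.09],"hand":0.55},{"dp":[0,0,0.95],"rot":[0,0,-0.09],"hand":0.55},{"dp":[0,0,0.95],"rot":[0,0,-0.09],"hand":0.55},{"dp":[0,0,0.95],"rot":[0,0,-0.09],"hand":0.55}]' >/dev/null
python3 -m pendant '[{"dp":[-0.56,0.043,0.5],"rot":[0,0,0],"hand":0.55},{"dp":[-0.56,0.043,0.5],"rot":[0,0,0],"hand":0.55},{"dp":[-0.56,0.043,0.5],"rot":[0,0,0],"hand":0.55},{"dp":[-0.56,0.043,0.5],"rot":[0,0,0],"hand":0.55},{"dp":[-0.56,0.043,0.5],"rot":[0,0,0],"hand":0.55},{"dp":[-0.56,0.043,0.5],"rot":[0,0,0],"hand":0.55}]'
python3 -c "
from h import *
go(.4857,-.240,.029,-2.3)"
```

```text
time_s: 4.6
position: [0.4847, -0.2401, 0.1137]
ee_rot: [-0.063, -3.14, -0.001]
contact_force: [-0.6, -0.3, 0.8]
gripper_width: 0.0469
grasp_force: 0.0
t 4.6 cur [ 0.4847 -0.2401  0.1137] -2.31 rot -0.0 dp [-0.007  0.     0.565] tilt [-9.e-04  9.e-04 -1.e+00]
```

```bash
python3 -m pendant '[{"dp":[-0.007,0,0.3],"rot":[0,0,0],"hand":0.55},{"dp":[-0.007,0,0.56],"rot":[0,0,0],"hand":0.55},{"dp":[-0.007,0,0.56],"rot":[0,0,0],"hand":0.55},{"dp":[-0.007,0,0.56],"rot":[0,0,0],"hand":0.55},{"dp":[-0.007,0,0.56],"rot":[0,0,0],"hand":0.1},{"dp":[-0.007,0,0.56],"rot":[0,0,0],"hand":0.1},{"dp":[-0.007,0,0.56],"rot":[0,0,0],"hand":0.1},{"dp":[-0.007,0,0.56],"rot":[0,0,0],"hand":0.1},{"dp":[-0.007,0,0.56],"rot":[0,0,0],"hand":0.1},{"dp":[-0.007,0,0.56],"rot":[0,0,0],"hand":0.1},{"dp":[-0.007,0,0.56],"rot":[0,0,0],"hand":0.1}]' 50
```

```text
time_s: 5.52
position: [0.4877, -0.2425, 0.0332]
ee_rot: [0.067, 3.135, -0.002]
contact_force: [-1.7, -0.5, 7.6]
gripper_width: 0.0201
grasp_force: 48.7
```

```bash
python3 -m pendant '[{"dp":[0,0,-0.2],"rot":[0,0,0],"hand":0.1},{"dp":[0,0,-0.5],"rot":[0,0,0],"hand":0.1},{"dp":[0,0,-0.8],"rot":[0,0,0.09],"hand":0.1},{"dp":[0,0,-0.8],"rot":[0,0,0.09],"hand":0.1},{"dp":[0,0,-0.8],"rot":[0,0,0.09],"hand":0.1},{"dp":[0,0,-0.8],"rot":[0,0,0.09],"hand":0.1}]'
cat > held.py <<'E'
from h import *
import sys
L=float(sys.argv[1]); p,d=read_camera('wrist'); s=sense(); cv2.imwrite(f'pics/held{int(L*1e3)}.png',p[:,:,::-1])
M=R.from_rotvec(s['ee_rot']).as_matrix(); T=(cloud('wrist',d)-s['position'])@M
k=(np.abs(T[...,1])<.02)&(T[...,2]>-.005)&(T[...,2]<.045)&(np.abs(T[...,0])<L/2+.04)&(d>0)
N,l,st,ce=cv2.connectedComponentsWithStats(k.astype(np.uint8))
q=T[k]; f=q[q[:,0]>.02]
e=f[f[:,0]>f[:,0].max()-.017]
print('x ext',q[:,0].min().round(4),np.percentile(q[:,0],99.8).round(4),'shaft end y mid',((e[:,1].min()+e[:,1].max())/2).round(4),'top z near',np.percentile(e[:,2],5).round(4),'rubber top z',np.percentile(q[(q[:,0]>.015)&(q[:,0]<L/2-.03)][:,2],5).round(4))
g=T[k&(T[...,0]<-L/2+.02)]
if len(g): print('far end y',((g[:,1].min()+g[:,1].max())/2).round(4),'z',np.percentile(g[:,2],5).round(4),len(g))
E
python3 held.py .170; python3 -c "
from h import *
go(.4549,.1393,.13,-10.5)"
```

```text
time_s: 6.02
position: [0.4864, -0.2411, 0.1513]
ee_rot: [0.285, 3.125, 0.001]
contact_force: [-0.4, 0.5, -1.5]
gripper_width: 0.0202
grasp_force: 49.5
x ext -0.0603 0.0858 shaft end y mid 0.0 top z near 0.0145 rubber top z 0.0089
t 6.07 cur [ 0.4857 -0.2408  0.15  ] -10.42 rot 0.001 dp [0.664 2.454 0.136] tilt [ 7.e-04  1.e-03 -1.e+00]
```

View pics/held170.png

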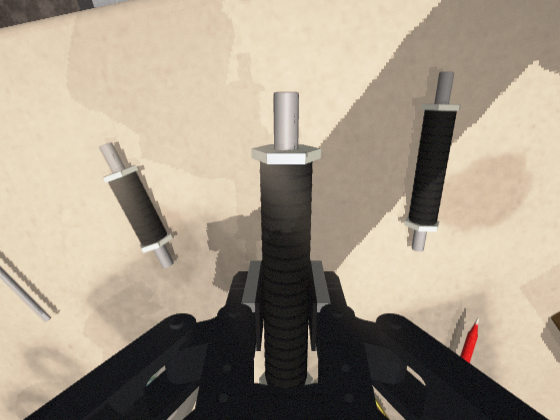

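```bash
python3 -m pendant '[{"dp":[0.22,0.82,0],"rot":[0,0,0],"hand":0.1},{"dp":[0.22,0.82,0],"rot":[0,0,0],"hand":0.1},{"dp":[0.22,0.82,0],"rot":[0,0,0],"hand":0.1}]' >/dev/null
python3 -m pendant '[{"dp":[0.22,0.82,0],"rot":[0,0,0],"hand":0.1},{"dp":[0.22,0.82,0],"rot":[0,0,0],"hand":0.1},{"dp":[0.22,0.82,0],"rot":[0,0,0],"hand":0.1}]' >/dev/null
python3 -m pendant '[{"dp":[0.22,0.8,0.2],"rot":[0,0,0],"hand":0.1},{"dp":[0.22,0.8,0.2],"rot":[0,0,0],"hand":0.1},{"dp":[0.22,0.8,0.3],"rot":[0,0,0],"hand":0.1},{"dp":[0.22,0.8,0.3],"rot":[0,0,0],"hand":0.1},{"dp":[0.22,0.8,0.3],"rot":[0,0,0],"hand":0.1},{"dp":[0.22,0.8,0.3],"rot":[0,0,0],"hand":0.1}]'
python3 -c "
from h import *
go(.4557,.1392,.0495,-10.5)"
```

```text
time_s: 7.07
position: [0.455, 0.1306, 0.1038]
ee_rot: [-0.287, -3.126, 0.004]
contact_force: [0.5, -0.6, 0.1]
gripper_width: 0.0196
grasp_force: 49.6
t 7.07 cur [0.455  0.1306 0.1038] -10.48 rot 0.0 dp [0.005 0.058 0.362] tilt [-0.0022 -0.0021 -1.    ]
```

```bash
python3 -m pendant '[{"dp":[0.005,0.058,0],"rot":[0,0,0],"hand":0.1},{"dp":[0.005,0.058,0.15],"rot":[0,0,0],"hand":0.1},{"dp":[0.005,0.058,0.15],"rot":[0,0,0],"hand":0.1},{"dp":[0.005,0.058,0.15],"rot":[0,0,0],"hand":0.1}]'
python3 -c "
from h import *
go(.4557,.1392,.0495,-10.5)"
```

```text
time_s: 7.4
position: [0.4564, 0.1388, 0.0823]
ee_rot: [-0.292, -3.127, 0.002]
contact_force: [-0.0, -0.3, -0.6]
gripper_width: 0.0197
grasp_force: 49.6
t 7.4 cur [0.4564 0.1388 0.0823] -10.67 rot -0.002 dp [0.005 0.002 0.218] tilt [-0.0014 -0.001  -1.    ]
```

Descend gently, then release and look.

```bash
python3 -m pendant '[{"dp":[0.004,0.002,0.06],"rot":[0,0,0],"hand":0.1},{"dp":[0.004,0.002,0.11],"rot":[0,0,0],"hand":0.1},{"dp":[0.004,0.002,0.16],"rot":[0,0,0],"hand":0.1},{"dp":[0.004,0.002,0.21],"rot":[0,0,0],"hand":0.1},{"dp":[0.004,0.002,0.22],"rot":[0,0,0],"hand":0.1},{"dp":[0.004,0.002,0.22],"rot":[0,0,0],"hand":0.1}]'
```

```text
time_s: 7.9
position: [0.4563, 0.1397, 0.0499]
ee_rot: [-0.29, -3.127, -0.001]
contact_force: [-4.2, -3.3, 17.3]
gripper_width: 0.0198
grasp_force: 52.0
```

```bash
python3 -m pendant '[{"dp":[0,0,0],"rot":[0,0,0],"hand":0.46},{"dp":[0,0,0],"rot":[0,0,0],"hand":0.46},{"dp":[0,0,0],"rot":[0,0,0],"hand":0.46},{"dp":[0,0,0],"rot":[0,0,0],"hand":0.46},{"dp":[0,0,-0.3],"rot":[0,0,0],"hand":0.46},{"dp":[0,0,-0.6],"rot":[0,0,0],"hand":0.46},{"dp":[0,0,-0.9],"rot":[0,0,0],"hand":0.46},{"dp":[0,0,-0.9],"rot":[0,0,0],"hand":0.46},{"dp":[0,0,-0.9],"rot":[0,0,0],"hand":0.46}]'
cat > seat.py <<'E'
from h import *
p,d=read_camera('wrist');P=cloud('wrist',d);cv2.imwrite('pics/seat.png',p[:,:,::-1]); C=p.astype(int)
th=np.radians(-10.5); X=np.array([np.cos(th),np.sin(th)]);Y=np.array([-X[1],X[0]]); o=np.array([.4695,.218])
U=np.stack([(P[...,:2]-o)@X,(P[...,:2]-o)@Y,P[...,2]],-1)
for n,x,y,h in [('long',0,-.08,.059),('mid',-.015,-.022,.044),('short',-.03,.036,.029)]:
    for a,b in [(-h,-h+.02),(-.015,.015),(h-.02,h)]:
        k=(U[...,0]>x+a)&(U[...,0]<x+b)&(np.abs(U[...,1]-y)<.012)&(U[...,2]>.025)&(U[...,2]<.06)&(C.max(-1)<110)&(d>0)
        q=U[k]; print(n,k.sum(),np.round((np.percentile(q[:,2],95),q[:,1].mean()-y),4) if len(q)>20 else '',end=' | ')
    k=(np.abs(U[...,1]-y)<.006)&(U[...,2]>.029)&(U[...,2]<.045)&(np.abs(U[...,0]-x)<h+.04); q=U[k]
    print('x range',(np.percentile(q[:,0],[.5,99.5])-x).round(4) if len(q) else '')
E
python3 seat.py; python3 -c "
from h import *
go(.476,-.1235,.15,-11.6)"
```

```text
time_s: 8.65
position: [0.4579, 0.1418, 0.1872]
ee_rot: [0.286, 3.123, 0.007]
contact_force: [1.1, 0.6, 0.4]
gripper_width: 0.0388
grasp_force: 0.0
long 680 [0.0399 0.0001] | long 848 [ 0.0398 -0.0001] | long 438 [ 0.0397 -0.0005] | x range [-0.0978  0.0812]
mid 0  | mid 0  | mid 0  | x range [-0.0836  0.0564]
short 0  | short 0  | short 0  | x range [-0.0686  0.042 ]
t 8.7 cur [0.4566 0.1416 0.1853] -10.46 rot 0.013 dp [-0.482 -1.706  0.232] tilt [ 0.0024  0.0024 -1.    ]
```

```bash
python3 -m pendant '[{"dp":[-0.24,-0.85,0],"rot":[0,0,0.012],"hand":0.55},{"dp":[-0.24,-0.85,0],"rot":[0,0,0.012],"hand":0.55},{"dp":[-0.24,-0.85,0],"rot":[0,0,0.012],"hand":0.55},{"dp":[-0.24,-0.85,0],"rot":[0,0,0.012],"hand":0.55}]' >/dev/null
python3 -m pendant '[{"dp":[-0.24,-0.85,0.1],"rot":[0,0,0],"hand":0.55},{"dp":[-0.24,-0.85,0.1],"rot":[0,0,0],"hand":0.55},{"dp":[-0.24,-0.85,0.5],"rot":[0,0,0],"hand":0.55},{"dp":[-0.24,-0.85,0.5],"rot":[0,0,0],"hand":0.55},{"dp":[-0.24,-0.85,0.5],"rot":[0,0,0],"hand":0.55},{"dp":[-0.24,-0.85,0.5],"rot":[0,0,0],"hand":0.55},{"dp":[-0.24,-0.85,0.5],"rot":[0,0,0],"hand":0.55}]'
python3 -c "
from h import *
go(.476,-.1235,.033,-11.6)"
```

```text
time_s: 9.62
position: [0.4771, -0.1229, 0.1083]
ee_rot: [-0.318, -3.123, 0.0]
contact_force: [0.3, 0.4, 0.9]
gripper_width: 0.047
grasp_force: 0.0
t 9.62 cur [ 0.4771 -0.1229  0.1083] -11.62 rot -0.0 dp [ 0.005 -0.005  0.502] tilt [-2.6e-03  2.0e-04 -1.0e+00]
```

```bash
python3 -m pendant '[{"dp":[0.005,-0.004,0.27],"rot":[0,0,0],"hand":0.55},{"dp":[0.005,-0.004,0.5],"rot":[0,0,0],"hand":0.55},{"dp":[0.005,-0.004,0.5],"rot":[0,0,0],"hand":0.55},{"dp":[0.005,-0.004,0.5],"rot":[0,0,0],"hand":0.55},{"dp":[0.005,-0.004,0.5],"rot":[0,0,0],"hand":0.1},{"dp":[0.005,-0.004,0.5],"rot":[0,0,0],"hand":0.1},{"dp":[0.005,-0.004,0.5],"rot":[0,0,0],"hand":0.1},{"dp":[0.005,-0.004,0.5],"rot":[0,0,0],"hand":0.1},{"dp":[0.005,-0.004,0.5],"rot":[0,0,0],"hand":0.1},{"dp":[0.005,-0.004,0.5],"rot":[0,0,0],"hand":0.1}]' 50
python3 -m pendant '[{"dp":[0,0,-0.2],"rot":[0,0,0],"hand":0.1},{"dp":[0,0,-0.5],"rot":[0,0,0],"hand":0.1},{"dp":[0,0,-0.8],"rot":[0,0,-0.012],"hand":0.1},{"dp":[0,0,-0.8],"rot":[0,0,-0.012],"hand":0.1},{"dp":[0,0,-0.8],"rot":[0,0,-0.012],"hand":0.1},{"dp":[0,0,-0.8],"rot":[0,0,-0.012],"hand":0.1}]'
python3 held.py .140; python3 -c "
from h import *
o=np.array([.4695,.218]);th=np.radians(-10.5);X=np.array([np.cos(th),np.sin(th)]);Y=np.array([-X[1],X[0]])
c=o-.015*X-.022*Y; print(c); go(*c,.05,-10.5)"
```

```text
time_s: 10.45
position: [0.4787, -0.1235, 0.0368]
ee_rot: [0.316, 3.121, 0.002]
contact_force: [-1.6, 1.9, 7.2]
gripper_width: 0.0194
grasp_force: 48.7
time_s: 10.95
position: [0.4773, -0.123, 0.1553]
ee_rot: [0.286, 3.126, 0.002]
contact_force: [0.2, -0.2, -2.1]
gripper_width: 0.0192
grasp_force: 49.7
x ext -0.0659 0.0719 shaft end y mid -0.0 top z near 0.0184 rubber top z 0.0126
far end y -0.0001 z 0.019 233
[0.45074199 0.19910192]
t 11.0 cur [ 0.4766 -0.123   0.1542] -10.47 rot 0.0 dp [0.561 2.079 0.697] tilt [ 1.0e-04  1.1e-03 -1.0e+00]
```

```bash
python3 -m pendant '[{"dp":[0.18,0.7,0],"rot":[0,0,0],"hand":0.1},{"dp":[0.18,0.7,0],"rot":[0,0,0],"hand":0.1},{"dp":[0.18,0.7,0],"rot":[0,0,0],"hand":0.1}]' >/dev/null
python3 -m pendant '[{"dp":[0.18,0.7,0],"rot":[0,0,0],"hand":0.1},{"dp":[0.18,0.7,0],"rot":[0,0,0],"hand":0.1},{"dp":[0.18,0.7,0],"rot":[0,0,0],"hand":0.1}]' >/dev/null
python3 -m pendant '[{"dp":[0.188,0.679,0],"rot":[0,0,0],"hand":0.1},{"dp":[0.188,0.679,0.1],"rot":[0,0,0],"hand":0.1},{"dp":[0.188,0.679,0.4],"rot":[0,0,0],"hand":0.1},{"dp":[0.188,0.679,0.4],"rot":[0,0,0],"hand":0.1},{"dp":[0.188,0.679,0.4],"rot":[0,0,0],"hand":0.1},{"dp":[0.188,0.679,0.4],"rot":[0,0,0],"hand":0.1},{"dp":[0.188,0.679,0.4],"rot":[0,0,0],"hand":0.1}]'
python3 -c "
from h import *
go(.4526,.1987,.0535,-10.5)"
```

```text
time_s: 12.08
position: [0.4535, 0.1963, 0.0944]
ee_rot: [0.291, 3.128, -0.002]
contact_force: [-0.5, 0.2, -1.2]
gripper_width: 0.0194
grasp_force: 49.7
t 12.08 cur [0.4535 0.1963 0.0944] -10.65 rot -0.002 dp [0.009 0.015 0.273] tilt [ 0.    -0.001 -1.   ]
```

```bash
python3 -m pendant '[{"dp":[0.007,0.013,0.06],"rot":[0,0,0],"hand":0.1},{"dp":[0.007,0.013,0.11],"rot":[0,0,0],"hand":0.1},{"dp":[0.007,0.013,0.16],"rot":[0,0,0],"hand":0.1},{"dp":[0.007,0.013,0.21],"rot":[0,0,0],"hand":0.1},{"dp":[0.007,0.013,0.26],"rot":[0,0,0],"hand":0.1},{"dp":[0.007,0.013,0.27],"rot":[0,0,0],"hand":0.1},{"dp":[0.007,0.013,0.27],"rot":[0,0,0],"hand":0.1}]'
```

```text
time_s: 12.67
position: [0.4525, 0.1995, 0.0541]
ee_rot: [-0.289, -3.127, -0.001]
contact_force: [-4.1, -2.0, 11.7]
gripper_width: 0.0191
grasp_force: 50.9
```

```bash
python3 -m pendant '[{"dp":[0,0,0],"rot":[0,0,0],"hand":0.46},{"dp":[0,0,0],"rot":[0,0,0],"hand":0.46},{"dp":[0,0,0],"rot":[0,0,0],"hand":0.46},{"dp":[0,0,0],"rot":[0,0,0],"hand":0.46},{"dp":[0,0,-0.3],"rot":[0,0,0],"hand":0.46},{"dp":[0,0,-0.6],"rot":[0,0,0],"hand":0.46},{"dp":[0,0,-0.9],"rot":[0,0,0],"hand":0.46},{"dp":[0,0,-0.9],"rot":[0,0,0],"hand":0.46},{"dp":[0,0,-0.9],"rot":[0,0,0],"hand":0.46}]'
python3 seat.py; python3 -c "
from h import *
go(.467-.013*np.cos(.162),-.356-.013*np.sin(.162),.028,9.3)"
```

```text
time_s: 13.42
position: [0.4542, 0.2011, 0.1918]
ee_rot: [0.287, 3.124, 0.008]
contact_force: [0.0, 0.1, 0.2]
gripper_width: 0.0394
grasp_force: 0.0
long 630 [0.04   0.0016] | long 815 [0.0397 0.0013] | long 335 [ 0.0397 -0.0001] | x range [-0.0979  0.0542]
mid 628 [ 0.0399 -0.    ] | mid 851 [ 0.0397 -0.0004] | mid 445 [ 0.0394 -0.0003] | x range [-0.0829  0.0662]
short 0  | short 0  | short 0  | x range [-0.0686  0.0417]
t 13.47 cur [0.4528 0.2008 0.1898] -10.47 rot -0.22 dp [ 0.596 -3.681  1.069] tilt [ 0.0021  0.0026 -1.    ]
```

```bash
python3 -m pendant '[{"dp":[0,0,0],"rot":[0,0,-0.22],"hand":0.55},{"dp":[0,0,0],"rot":[0,0,-0.22],"hand":0.55},{"dp":[0,0,0],"rot":[0,0,-0.22],"hand":0.55}]' >/dev/null
python3 -m pendant '[{"dp":[0.15,-0.92,0],"rot":[0,0,0],"hand":0.55},{"dp":[0.15,-0.92,0],"rot":[0,0,0],"hand":0.55},{"dp":[0.15,-0.92,0],"rot":[0,0,0],"hand":0.55},{"dp":[0.15,-0.92,0],"rot":[0,0,0],"hand":0.55}]' >/dev/null
python3 -m pendant '[{"dp":[0.15,-0.92,0],"rot":[0,0,0],"hand":0.55},{"dp":[0.15,-0.92,0],"rot":[0,0,0],"hand":0.55},{"dp":[0.15,-0.92,0],"rot":[0,0,0],"hand":0.55},{"dp":[0.15,-0.92,0],"rot":[0,0,0],"hand":0.55}]' >/dev/null
python3 -m pendant '[{"dp":[0.15,-0.92,0],"rot":[0,0,0],"hand":0.55},{"dp":[0.15,-0.92,0],"rot":[0,0,0],"hand":0.55},{"dp":[0.15,-0.92,0],"rot":[0,0,0],"hand":0.55},{"dp":[0.15,-0.92,0],"rot":[0,0,0],"hand":0.55}]' >/dev/null
python3 -m pendant '[{"dp":[0.15,-0.92,0],"rot":[0,0,0],"hand":0.55},{"dp":[0.15,-0.92,0],"rot":[0,0,0],"hand":0.55},{"dp":[0.15,-0.92,0],"rot":[0,0,0],"hand":0.55},{"dp":[0.15,-0.92,0.3],"rot":[0,0,0],"hand":0.55},{"dp":[0.15,-0.92,0.5],"rot":[0,0,0],"hand":0.55},{"dp":[0.15,-0.92,0.5],"rot":[0,0,0],"hand":0.55},{"dp":[0.15,-0.92,0.5],"rot":[0,0,0],"hand":0.55}]'
python3 -c "
from h import *
go(.467-.013*np.cos(.162),-.356-.013*np.sin(.162),.028,9.3)"
```

```text
time_s: 15.3
position: [0.4504, -0.3581, 0.1109]
ee_rot: [0.252, -3.125, -0.006]
contact_force: [1.3, -0.3, -0.1]
gripper_width: 0.0472
grasp_force: 0.0
t 15.3 cur [ 0.4504 -0.3581  0.1109] 9.23 rot -0.001 dp [-0.028 -0.007  0.552] tilt [-0.0064  0.0036 -1.    ]
```

```bash
python3 -m pendant '[{"dp":[-0.028,-0.007,0.27],"rot":[0,0,0],"hand":0.55},{"dp":[-0.028,-0.007,0.55],"rot":[0,0,0],"hand":0.55},{"dp":[-0.028,-0.007,0.55],"rot":[0,0,0],"hand":0.55},{"dp":[-0.028,-0.007,0.55],"rot":[0,0,0],"hand":0.55},{"dp":[-0.028,-0.007,0.55],"rot":[0,0,0],"hand":0.1},{"dp":[-0.028,-0.007,0.55],"rot":[0,0,0],"hand":0.1},{"dp":[-0.028,-0.007,0.55],"rot":[0,0,0],"hand":0.1},{"dp":[-0.028,-0.007,0.55],"rot":[0,0,0],"hand":0.1},{"dp":[-0.028,-0.007,0.55],"rot":[0,0,0],"hand":0.1},{"dp":[-0.028,-0.007,0.55],"rot":[0,0,0],"hand":0.1}]' 50
python3 -m pendant '[{"dp":[0,0,-0.2],"rot":[0,0,0],"hand":0.1},{"dp":[0,0,-0.5],"rot":[0,0,0.1],"hand":0.1},{"dp":[0,0,-0.9],"rot":[0,0,0.22],"hand":0.1},{"dp":[0,0,-0.9],"rot":[0,0,0.22],"hand":0.1},{"dp":[0,0,-0.9],"rot":[0,0,0.22],"hand":0.1},{"dp":[0,0,-0.9],"rot":[0,0,0.22],"hand":0.1}]'
python3 held.py .110; python3 -c "
from h import *
o=np.array([.4695,.218]);th=np.radians(-10.5);X=np.array([np.cos(th),np.sin(th)]);Y=np.array([-X[1],X[0]])
c=o-.030*X+.036*Y; print(c,X); go(*c,.05,-10.5)"
```

```text
time_s: 16.13
position: [0.4587, -0.3609, 0.0347]
ee_rot: [-0.254, 3.127, -0.005]
contact_force: [-0.6, 0.7, 6.2]
gripper_width: 0.0196
grasp_force: 48.7
time_s: 16.63
position: [0.4582, -0.3599, 0.1693]
ee_rot: [0.285, 3.123, -0.002]
contact_force: [0.8, 0.5, -1.0]
gripper_width: 0.0196
grasp_force: 49.2
x ext -0.0627 0.0466 shaft end y mid 0.0002 top z near 0.0163 rubber top z 0.0091
far end y -0.0003 z 0.0094 1118
[0.44656283 0.25886424] [ 0.98325491 -0.18223553]
t 16.68 cur [ 0.4575 -0.3592  0.1676] -10.4 rot 0.001 dp [0.825 4.037 0.784] tilt [ 0.0027  0.     -1.    ]
```

View pics/held110.png

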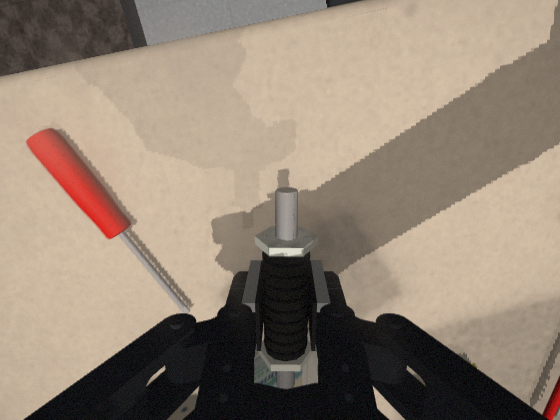

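```bash
python3 -m pendant '[{"dp":[0.176,0.807,0],"rot":[0,0,0],"hand":0.1},{"dp":[0.176,0.807,0],"rot":[0,0,0],"hand":0.1},{"dp":[0.176,0.807,0],"rot":[0,0,0],"hand":0.1},{"dp":[0.176,0.807,0],"rot":[0,0,0],"hand":0.1}]' >/dev/null
python3 -m pendant '[{"dp":[0.176,0.807,0],"rot":[0,0,0],"hand":0.1},{"dp":[0.176,0.807,0],"rot":[0,0,0],"hand":0.1},{"dp":[0.176,0.807,0],"rot":[0,0,0],"hand":0.1},{"dp":[0.176,0.807,0],"rot":[0,0,0],"hand":0.1}]' >/dev/null
python3 -m pendant '[{"dp":[0.176,0.807,0],"rot":[0,0,0],"hand":0.1},{"dp":[0.176,0.807,0],"rot":[0,0,0],"hand":0.1},{"dp":[0.176,0.807,0],"rot":[0,0,0],"hand":0.1},{"dp":[0.176,0.807,0],"rot":[0,0,0],"hand":0.1}]' >/dev/null
python3 -m pendant '[{"dp":[0.176,0.807,0],"rot":[0,0,0],"hand":0.1},{"dp":[0.176,0.807,0],"rot":[0,0,0],"hand":0.1},{"dp":[0.176,0.807,0],"rot":[0,0,0],"hand":0.1},{"dp":[0.176,0.807,0],"rot":[0,0,0],"hand":0.1}]' >/dev/null
python3 -m pendant '[{"dp":[0.176,0.807,0],"rot":[0,0,0],"hand":0.1},{"dp":[0.176,0.807,0],"rot":[0,0,0],"hand":0.1},{"dp":[0.176,0.807,0],"rot":[0,0,0],"hand":0.1},{"dp":[0.176,0.807,0.2],"rot":[0,0,0],"hand":0.1},{"dp":[0.176,0.807,0.4],"rot":[0,0,0],"hand":0.1},{"dp":[0.176,0.807,0.4],"rot":[0,0,0],"hand":0.1},{"dp":[0.176,0.807,0.4],"rot":[0,0,0],"hand":0.1}]'
python3 -c "
from h import *
go(.4466-.0082,.2589+.0015,.0515,-10.5)"
```

```text
time_s: 18.6
position: [0.4369, 0.2576, 0.1051]
ee_rot: [-0.289, -3.125, 0.006]
contact_force: [0.6, -0.9, 0.2]
gripper_width: 0.0201
grasp_force: 49.5
t 18.6 cur [0.4369 0.2576 0.1051] -10.55 rot -0.001 dp [-0.007  0.021  0.357] tilt [-0.0032 -0.0034 -1.    ]
```

```bash
python3 -m pendant '[{"dp":[-0.005,0.014,0.06],"rot":[0,0,0],"hand":0.1},{"dp":[-0.005,0.014,0.12],"rot":[0,0,0],"hand":0.1},{"dp":[-0.005,0.014,0.15],"rot":[0,0,0],"hand":0.1},{"dp":[-0.005,0.014,0.15],"rot":[0,0,0],"hand":0.1}]'
python3 -c "
from h import *
go(.4466-.0082,.2589+.0015,.0515,-10.5)"
```

```text
time_s: 18.93
position: [0.4386, 0.2611, 0.0834]
ee_rot: [-0.289, -3.128, 0.0]
contact_force: [0.1, 0.4, -0.6]
gripper_width: 0.0197
grasp_force: 49.5
t 18.93 cur [0.4386 0.2611 0.0834] -10.54 rot -0.0 dp [ 0.    -0.004  0.213] tilt [-6.e-04 -1.e-04 -1.e+00]
```

```bash
python3 -m pendant '[{"dp":[0,-0.004,0.06],"rot":[0,0,0],"hand":0.1},{"dp":[0,-0.004,0.11],"rot":[0,0,0],"hand":0.1},{"dp":[0,-0.004,0.16],"rot":[0,0,0],"hand":0.1},{"dp":[0,-0.004,0.2],"rot":[0,0,0],"hand":0.1},{"dp":[0,-0.004,0.21],"rot":[0,0,0],"hand":0.1},{"dp":[0,-0.004,0.21],"rot":[0,0,0],"hand":0.1}]'
```

```text
time_s: 19.43
position: [0.4384, 0.2607, 0.0521]
ee_rot: [-0.288, -3.127, 0.0]
contact_force: [-2.1, 0.7, 4.4]
gripper_width: 0.0198
grasp_force: 50.0
```

```bash
python3 -m pendant '[{"dp":[0,0,0],"rot":[0,0,0],"hand":0.46},{"dp":[0,0,0],"rot":[0,0,0],"hand":0.46},{"dp":[0,0,0],"rot":[0,0,0],"hand":0.46},{"dp":[0,0,0],"rot":[0,0,0],"hand":0.46},{"dp":[0,0,-0.3],"rot":[0,0,0],"hand":0.46},{"dp":[0,0,-0.6],"rot":[0,0,0],"hand":0.46},{"dp":[0,0,-0.9],"rot":[0,0,0],"hand":0.46},{"dp":[0,0,-0.9],"rot":[0,0,0],"hand":0.46},{"dp":[0,0,-0.9],"rot":[0,0,0],"hand":0.46}]'
python3 seat.py
```

```text
time_s: 20.18
position: [0.4403, 0.262, 0.1904]
ee_rot: [0.287, 3.124, 0.009]
contact_force: [0.9, 0.4, -0.3]
gripper_width: 0.0393
grasp_force: 0.0
long 636 [0.04   0.0029] | long 794 [0.0398 0.0026] | long 397 [0.0396 0.0023] | x range [-0.0979  0.0814]
mid 594 [0.0399 0.0015] | mid 797 [0.0398 0.0013] | mid 392 [0.0397 0.0006] | x range [-0.0833  0.0429]
short 590 [ 0.0398 -0.0008] | short 825 [ 0.0397 -0.001 ] | short 455 [ 0.0396 -0.0009] | x range [-0.0684  0.0521]
```

View pics/seat.png

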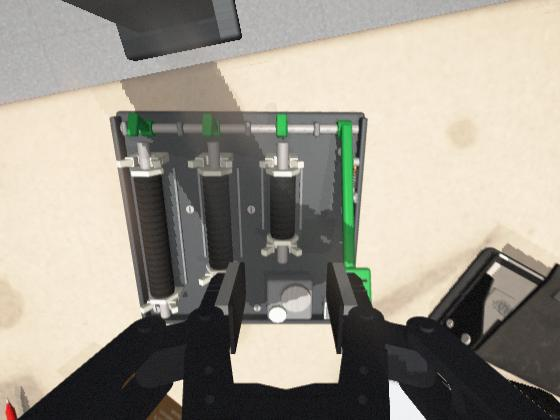

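```bash
python3 -c "
from h import *
go(.5087,.3023,.15,-10.5)"
```

```text
t 20.23 cur [0.439  0.2616 0.1884] -10.47 rot 0.0 dp [-0.407  0.351  0.258] tilt [ 0.0018  0.0028 -1.    ]
```

```bash
python3 -m pendant '[{"dp":[-0.2,0.18,0],"rot":[0,0,0],"hand":0},{"dp":[-0.407,0.351,0],"rot":[0,0,0],"hand":0},{"dp":[-0.407,0.351,0.2],"rot":[0,0,0],"hand":0},{"dp":[-0.407,0.351,0.2],"rot":[0,0,0],"hand":0},{"dp":[-0.407,0.351,0.2],"rot":[0,0,0],"hand":0},{"dp":[-0.407,0.351,0.2],"rot":[0,0,0],"hand":0}]'
python3 -c "
from h import *
go(.5087,.3023,.1138,-10.5)"
```

```text
time_s: 20.73
position: [0.5075, 0.3004, 0.1565]
ee_rot: [-0.289, -3.127, 0.003]
contact_force: [0.3, 0.7, 0.6]
gripper_width: -0.0001
grasp_force: 0.0
t 20.73 cur [0.5075 0.3004 0.1565] -10.58 rot -0.001 dp [-0.006  0.015  0.284] tilt [-0.0019 -0.0017 -1.    ]
```

```bash
python3 -m pendant '[{"dp":[-0.006,0.013,0.2],"rot":[0,0,0],"hand":0},{"dp":[-0.006,0.013,0.28],"rot":[0,0,0],"hand":0},{"dp":[-0.042,0.013,0.34],"rot":[0,0,0],"hand":0},{"dp":[-0.073,0.013,0.41],"rot":[0,0,0],"hand":0},{"dp":[-0.1,0.013,0.475],"rot":[0,0,0],"hand":0},{"dp":[-0.122,0.013,0.54],"rot":[0,0,0],"hand":0},{"dp":[-0.14,0.013,0.61],"rot":[0,0,0],"hand":0},{"dp":[-0.15,0.013,0.67],"rot":[0,0,0],"hand":0},{"dp":[-0.15,0.013,0.68],"rot":[0,0,0],"hand":0},{"dp":[-0.15,0.013,0.68],"rot":[0,0,0],"hand":0}]'
```

```text
time_s: 21.57
position: [0.5316, 0.2987, 0.055]
ee_rot: [0.289, 3.127, -0.0]
contact_force: [-0.2, 0.6, 0.2]
gripper_width: -0.0001
grasp_force: 0.0
```

Tip at z 0.030 with no load: the lever seems to have snapped away from the tip. Lift off, move back and look.

```bash
python3 -m pendant '[{"dp":[0,0,-0.3],"rot":[0,0,0],"hand":0},{"dp":[0,0,-0.7],"rot":[0,0,0],"hand":0},{"dp":[0.2,0,-1],"rot":[0,0,0],"hand":0},{"dp":[0.7,0,-1],"rot":[0,0,0],"hand":0},{"dp":[0.7,-0.3,-1],"rot":[0,0,0],"hand":0},{"dp":[0.7,-0.4,-1],"rot":[0,0,0],"hand":0},{"dp":[0.7,-0.4,-1],"rot":[0,0,0],"hand":0}]'
python3 seat.py
python3 - <<'E'
from h import *
p,d=read_camera('wrist');P=cloud('wrist',d);C=p.astype(int)
th=np.radians(-10.5); X=np.array([np.cos(th),np.sin(th)]);Y=np.array([-X[1],X[0]]); o=np.array([.4695,.218])
U=np.stack([(P[...,:2]-o)@X,(P[...,:2]-o)@Y,P[...,2]],-1)
g=(C[...,1]>C[...,0]+50)&(C[...,1]>C[...,2]+50)&(np.abs(U[...,0])<.15)&(np.abs(U[...,1])<.13)
q=U[g&(U[...,0]>.02)]; print('pad',np.median(q,0).round(4),q.max(0).round(4))
E
```

```text
time_s: 22.15
position: [0.4118, 0.2549, 0.2051]
ee_rot: [-0.291, -3.122, -0.0]
contact_force: [0.5, -0.9, -0.9]
gripper_width: -0.0001
grasp_force: 0.0
long 281 [0.0419 0.0048] | long 483 [0.0423 0.0047] | long 288 [0.0421 0.0043] | x range [-0.0933  0.0751]
mid 328 [0.0421 0.0035] | mid 543 [0.0422 0.0036] | mid 328 [0.0423 0.0035] | x range [-0.0779  0.0696]
short 337 [0.0423 0.0024] | short 625 [0.0423 0.0023] | short 391 [0.0424 0.0022] | x range [-0.0627  0.0303]
pad [0.0453 0.091  0.0306] [0.0873 0.1144 0.0331]
```

View pics/seat.png

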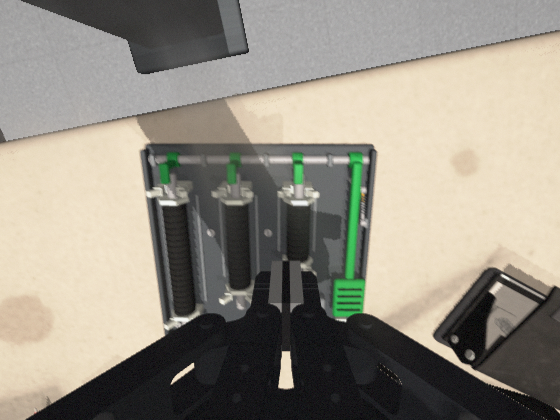

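The picture shows the pad at about (348, 298). It measures x 0.045, z 0.031, which is at its stop. The claws at (170, 168), (234, 172) and (298, 172) lie over the three near shaft ends, and all the rollers are down and level.

```bash
python3 -c "
from h import *
print(hand_in())"
```

```text
the job is handed in; nothing more can be done
None
```

All three rollers lie fully down in their matching rows, the green lever is locked at its stop, nothing else was touched, and the job is handed in after about 22 s of robot time.

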